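Lock the access cover of a junction box with its quarter-turn fastener

TASK

The sprung access cover of the blue junction box stands slightly ajar. Put a fingertip into the slot of its big black fastener, press the cover down shut first, and while it is held down turn the fastener clockwise a full quarter turn to its stop, so that the cover stays locked down when you let go. Pinch and lift nothing, and leave the vial, the brass weight and the red screwdriver where they are.

Things in the scene. Friction and masses are not known exactly. Their poses are not given: they have to be found in the camera images.
- junction_box: Fixed blue box, 200 (x) x 170 (y) x 60 mm high, on the bench; origin at the centre of its underside, x axis towards the hinged rear edge, front edge (-x) nearest the robot, z up. On its cover the fastener: a black disc 100 mm in diameter, axis at box x = -28 mm, y = 0. A keeper inside the front wall catches the fastener's tongue.
- cover (a joint): Hinge of the grey cover (198 x 168 x 5 mm); hinge line at box x = +100 mm, z = 60 mm. 0 rad = fully shut, 0.085 = as far ajar as springs push it (11 mm up at the fastener). About 7 N down at the fastener shuts it; let go, it springs up unless locked. Locked, it may lift to about 0.025, where the tongue bears on the keeper.
- fastener (a joint): Turn of the fastener, clockwise from above counts up: 0 rad = open stop (slot parallel to the front edge), 1.571 = locked stop (slot fore and aft, red line at the green dot). Starts at 0 to 0.35. Stays where left; friction 0.1 N m. Its tongue meets the keeper at about 1.1 and passes freely beneath only while the cover is pressed below about 0.02 rad.
- slot_floor (a point): Point on the fastener's axis at its slot's floor; turns with it and tilts with the cover. The slot, 40 mm wide and 14 mm deep, runs right across the disc along the point's y axis, open at top and both ends; its floor is yellow, a red line marks its -y half. Cover shut: this point 69 mm, disc top 83 mm above the bench. A sideways push on a slot wall 30 mm from the axis turns it.
- vial: Loose sample vial with blue cap, 28 mm diameter, 66 mm high, upright beside the box; origin at the centre of its underside. Leave alone.
- weight: Loose brass weight, 31 mm diameter, 47 mm high, upright beside the box; origin at the centre of its underside. Leave alone.
- red_screwdriver: Loose red screwdriver, 203 x 27 x 28 mm, lying left of the box; origin at mid-length on its underside, its x axis along the blade. Leave alone.

How it is judged:
On the way:
1. the cover is pressed down shut while the fastener is still unlocked (value of joint cover below 0.024 rad and value of joint fastener below 1.12 rad), for 0.2 s.
At the end, for the whole second after the job is handed in: The fastener is turned to within about 10 degrees of its locked stop (joint above 1.4 rad) and at rest, and the cover is held down by it (joint below 0.035 rad) with the robot clear (value of joint fastener above 1.4 rad and value of joint cover below 0.035 rad and velocity of joint fastener below 0.05 rad/s); the robot touches nothing.
It fails at once if the vial is moved more than 20 mm, lifted or tipped (distance of vial from where it was at the start of the episode above 0.02 m or angle between vial's own z axis and vertical above 0.5 rad).
It fails at once if the brass weight is moved more than 20 mm, lifted or tipped (distance of weight from where it was at the start of the episode above 0.02 m or angle between weight's own z axis and vertical above 0.5 rad).
It fails at once if the red screwdriver is moved or lifted more than 20 mm (distance of red_screwdriver from where it was at the start of the episode above 0.02 m).
It also fails if it takes over 48 s, if anything falls off the work surface, if the arm or the gripper's body presses on something with over 40 N, if the wrist force passes 120 N, or if a joint passes its speed limit or range.

ROBOT

A 6-joint arm with a two-finger parallel gripper is mounted at the origin on a cart in front of the work surface, level with it; the furniture and walls round the work are solid. World frame = base frame: x ahead of the robot, y to its left, z up, the work surface at z = 0. Lengths are in m, angles in rad, forces in N, time in s.
With the tool pointing down it reaches from about 0.25 to 0.725 m from the base axis. Payload 4 kg.
Tool frame: the origin (TCP) lies where the fingers leave the gripper's body, on its centre line; the fingertips stand 73 mm ahead of it and the grasp point (between the pads) lies 54 mm ahead of it (bot.tip_reach is the z of the fingertips in the tool frame, in m); z points along the fingers, x is the direction in which the jaws open and shut, and the axes are right-handed (so a half turn about z gives the same grasp; the last joint's range is limited). The gripper opens to 85 mm and grips with 20 to 120 N. Pads are 22 mm wide; open, the fingers measure 114 mm over their backs; the gripper's body (76 mm by 85 mm) begins 54 mm behind the grasp point. The pads swing forward as they close: fully open they stand 13 mm farther back than shut.
Start: joints at [-1.193, 0.241, 0.005, 1.335, 0, 1.571], TCP at [0.184, -0.465, 0.304] pointing down, gripper open.
Joint ranges: [-2.72, 2.72], [-1.05, 1.87], [-1.09, 1.28], [-1.99, 2.15], [-1.42, 1.44], [-3.14, 3.14]. Speed limits (rad/s): [2.79, 2.79, 3.14, 3.14, 3.14, 3.14].

INTERFACE

Orientations are given as a unit quaternion [x, y, z, w].
In Python, from workcell import bot, vision, job_done gives the robot as it stands.
- The arm moves only by the tool drive_tool, never from a script. Its argument "steps" is one flat list of numbers, 7 for each row, row after row: the shift along the tool's x, y, z in m, then the turn, a rotation vector about the tool's x, y, z in degrees, then the closure, from -1 (fully open) to 1 (shut). A call has 1 to 8 rows; each row shifts and turns the commanded pose from where the row before left it, along the tool's axes as they then stand; what a row does not reach is not made up. A row lasts 1/12 s, in which the tool goes at most 41.7 mm and 7.16 degrees, less where a joint would pass 70% of its speed; a pose out of reach is approached as far as the arm can. A call is refused whole if a number of a shift passes 0.0417 or a number of a turn 7.16, either way. A call with a gripper value outside its range is refused whole. The fingers move at their own pace and stop on an object; the grip force is fixed at half the most. Time passes only in rows, so rows that do not move let the fingers close. It gives the time, the measured TCP pose, the force and the opening at its end, in the units of the state.
- bot.get_obs(): the state, without advancing time (a new reading comes with each control period).
- vision.camera(name): name is "side" or "top"; returns (picture, depth): 420x560x3 uint8, red, green, blue; 420x560 float32, m along the optical axis (not along the pixel's ray), 0 where there is no reading.
- vision.camera_model(name): a dict with "mtx" (3x3 intrinsics, pixels), "rvec" (rotation vector, rad) and "tvec" (3), from world to camera coordinates, as OpenCV has them. Camera axes: x right, y down, z forward; pixel columns grow to the right and rows downward; lengths in m; the calibration is good to about 2 mm. A picture is of the moment at which its call begins. camera_model takes no time and is no camera call.
- job_done(): hands the job in, once; it reports no verdict.
The state is a dict: "clock": time; "joint_pos": joint angles; "joint_vel": joint speeds; "tau": joint torques, N m; "eef_pos": TCP position; "tool_rot": TCP orientation; "ft_force": force on the tool from outside, world axes, zero at the start; "ft_torque": the same for the moment, N m; "grip_width": finger opening in m.
Only numpy, scipy, OpenCV 4.12 (cv2) and the standard library are available. Lean on these libraries where they do the work, as an engineer would, in place of code of your own. Each camera call takes 0.05 s, during which the arm holds its last target.

## Working session

There is one attempt and no reset: what is moved stays moved. The work goes in short steps, Python scripts to look and compute and a tool call to move; the robot and the scene stay as the last step left them, time stands still between calls to the robot, and variables do not carry over. Pictures are saved under pics/ and viewed, and the job is handed in when it is done.

Besides the shell and the picture viewer there is one more tool, called after ">>>" as name(argument=value, ...), one argument or row to a line, values as JSON. drive_tool: Moves the arm, as the interface text tells. Its arguments: {"type":"object","properties":{"steps":{"type":"array"}},"required":["steps"]}

```bash
mkdir -p pics; cat > h.py <<'E'
import numpy as np,cv2
from workcell import bot,vision,job_done
def P(name):
    m=vision.camera_model(name);R,_=cv2.Rodrigues(np.array(m['rvec'],float));return np.array(m['mtx'],float),R,np.array(m['tvec'],float).reshape(3)
def shot(name,fn):
    im,d=vision.camera(name);cv2.imwrite(f'pics/{fn}.png',im[:,:,::-1]);np.savez(f'pics/{fn}.npz',im=im,d=d);return im,d
def w(name,u,v,d):
    K,R,t=P(name);c=np.linalg.inv(K)@[u,v,1]*d;return R.T@(c-t)
def ray(name,u,v):
    K,R,t=P(name);return -R.T@t,R.T@np.linalg.inv(K)@[u,v,1]
def onz(name,u,v,z):
    o,r=ray(name,u,v);return o+r*(z-o[2])/r[2]
E
python3 - <<'E'
from h import *
shot('top','t0');shot('side','s0')
o=bot.get_obs();print(o)
E
```

```text
{'clock': 0.1, 'joint_pos': array([-1.19298705e+00,  2.41339463e-01,  3.84177436e-03,  1.33519713e+00,
       -2.53360515e-05,  1.57080855e+00]), 'joint_vel': array([ 7.25695251e-04, -1.10504579e-03,  2.25988455e-03, -5.94870159e-04,
        4.46437114e-05,  7.38566991e-04]), 'tau': array([-3.87930768e-04, -3.73138797e+01,  2.53009540e+01,  1.08554639e-02,
       -2.12756021e-06,  1.22022934e-05]), 'eef_pos': array([ 0.1842766 , -0.46433517,  0.30309438]), 'tool_rot': array([ 8.27306642e-01, -5.61749783e-01, -7.92440214e-04, -5.22748745e-04]), 'ft_force': array([-0.76806286, -0.41235455,  0.38609193]), 'ft_torque': array([-0.0004166 , -0.01645389,  0.02131158]), 'grip_width': 0.08530501970874324}
```

View pics/t0.png

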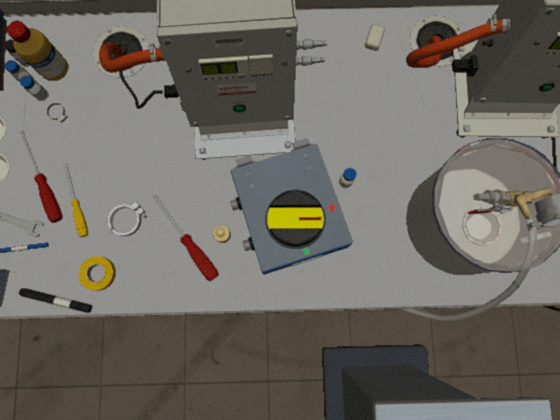

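View pics/s0.png

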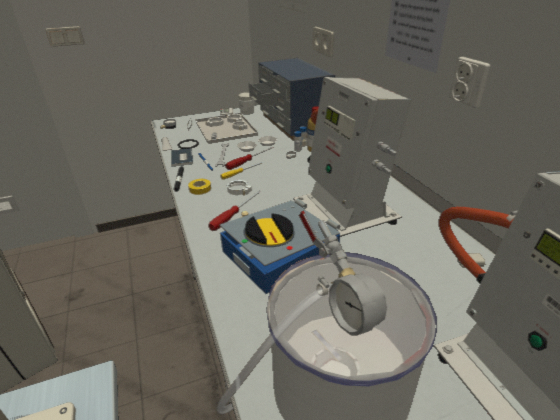

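```bash
python3 - <<'E'
from h import *
z=np.load('pics/t0.npz');im=z['im'];d=z['d']
c=im[130:290,200:380,::-1];cv2.imwrite('pics/t0c.png',cv2.resize(c,None,fx=4,fy=4,interpolation=cv2.INTER_CUBIC))
s=np.load('pics/s0.npz');c=s['im'][190:300,200:350,::-1];cv2.imwrite('pics/s0c.png',cv2.resize(c,None,fx=5,fy=5,interpolation=cv2.INTER_CUBIC))
K,R,t=P('top');print(-R.T@t,K[0,0]); K,R,t=P('side');print(-R.T@t,K[0,0])
for u,v in [(295,218),(280,195),(310,245),(305,150),(345,240),(264,268),(232,170),(348,176),(222,233),(200,255),(240,100),(242,127),(240,155),(100,200),(498,150),(440,200),(440,270)]:
    print(u,v,d[v,u],w('top',u,v,d[v,u]).round(3))
# yellow mask
hsv=cv2.cvtColor(im,cv2.COLOR_RGB2HSV);sub=np.zeros(im.shape[:2],np.uint8);sub[180:260,250:345]=1
m=((hsv[...,0]>22)&(hsv[...,0]<35)&(hsv[...,1]>150)).astype(np.uint8)*sub
r=((hsv[...,0]<8)&(hsv[...,1]>150)&(hsv[...,2]>90)).astype(np.uint8)*sub
for mm in(m,r):
  p=np.argwhere(mm)[:,::-1].astype(np.float32);print(len(p),p.mean(0),cv2.minAreaRect(p))
E
```

```text
[0.34436185 0.33348084 0.89315994] 466.2716649012111
[ 0.280395   -0.32616095  0.55945957] 386.89381207673995
295 218 0.8256669 [0.482 0.297 0.079]
280 195 0.82210374 [0.522 0.323 0.09 ]
310 245 0.81803685 [0.434 0.272 0.078]
305 150 0.8615039 [0.611 0.274 0.067]
345 240 0.8184575 [0.441 0.21  0.08 ]
264 268 0.80804443 [0.396 0.354 0.08 ]
232 170 0.85493976 [0.577 0.409 0.066]
348 176 0.8540449 [0.56  0.197 0.066]
222 233 0.8537362 [0.463 0.43  0.046]
200 255 0.8676127 [0.426 0.473 0.024]
240 100 0.77716094 [0.67  0.386 0.163]
242 127 0.8961902 [0.669 0.392 0.041]
240 155 0.9033698 [0.618 0.397 0.025]
100 200 0.91432124 [ 0.541  0.674 -0.003]
498 150 0.7485145 [ 0.569 -0.028  0.177]
440 200 0.73197603 [0.489 0.073 0.178]
440 270 0.88844544 [0.389 0.02  0.   ]
1163 [294.19775 217.57094] ((295.0, 225.5), (39.0, 56.0), 90.0)
47 [322.40427 211.57446] ((317.92425537109375, 214.13287353515625), (7.1569342613220215, 35.96818161010742), 66.57130432128906)
```

View pics/t0c.png

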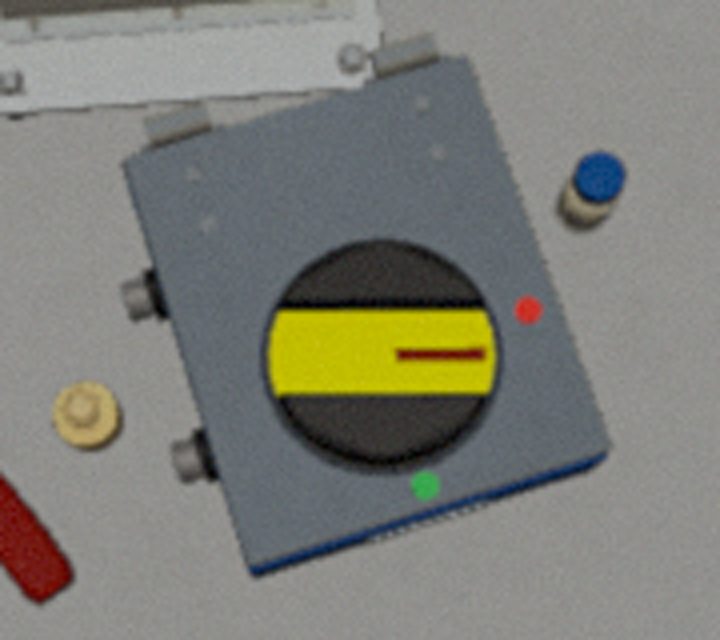

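View pics/s0c.png

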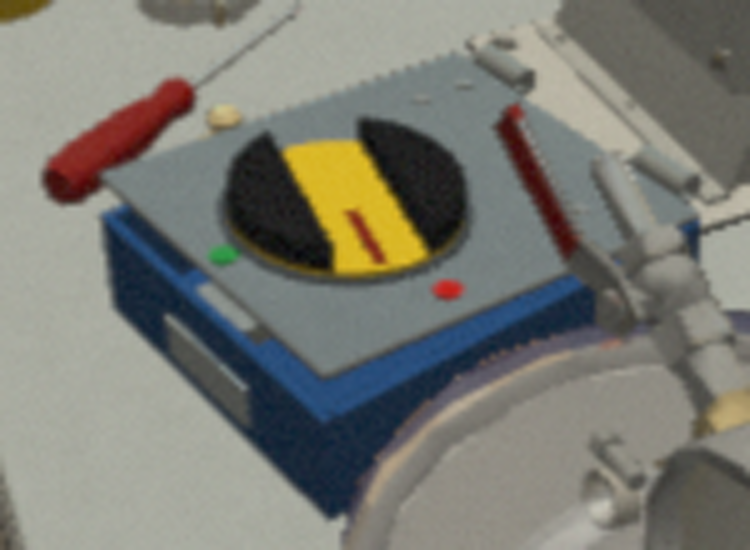

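```bash
python3 - <<'E'
from h import *
c=lambda x,y:(200+x/4-.4,130+y/4-.4)
# refine heights: cover ajar; front top edge z~.082, rear .065
pts={'RL':(125,160,.066),'RR':(468,60,.066),'FR':(607,455,.082),'FL':(252,572,.082),'disc':(382,355,.094),'slotL':(268,351,.08),'slotR':(495,352,.08),'r0':(397,355,.08),'r1':(484,354,.08),'green':(425,486,.08),'vial':(600,177,.066),'wt':(87,415,.047),'sd':(45,590,.02)}
q={}
for k,(x,y,z) in pts.items():
    q[k]=onz('top',*c(x,y),z);print(k,q[k].round(4))
fw=(q['RL']+q['RR']-q['FL']-q['FR'])/2;sd=(q['RL']+q['FL']-q['RR']-q['FR'])/2
yaw=np.degrees(np.arctan2(fw[1],fw[0]));print('yaw',yaw,np.degrees(np.arctan2(-sd[0],sd[1])),np.linalg.norm(fw),np.linalg.norm(sd))
ctr=(q['RL']+q['RR']+q['FL']+q['FR'])/4
print('axis from corners',ctr+(-.028)*fw/np.linalg.norm(fw))
for a,b in (('slotL','slotR'),('r0','r1')):
  s=q[b]-q[a];print('slot dir deg',np.degrees(np.arctan2(s[1],s[0])))
# depth point cloud near disc, side cam triangulate disc centre: crop(346,197)
K,R,t=P('side')
for z in(.069,.08,.083,.09,.095):
  print(z, onz('side',200+346/5-.4,190+197/5-.4,z).round(4), onz('top',*c(382,355),z).round(4))
# height maxima
for n in('top','side'):
  z=np.load(f'pics/{n[0]}0.npz');d=z['d'];v,u=np.mgrid[:420,:560];K,R,t=P(n)
  X=(np.linalg.inv(K)@np.stack([u.ravel(),v.ravel(),u.ravel()*0+1])*d.ravel()).T;X=(X-t)@R;X=X[d.ravel()>0]
  for y0 in np.arange(-.3,.7,.1):
    print(n,round(y0,1),[round(float(X[(abs(X[:,0]-x0-.05)<.05)&(abs(X[:,1]-y0-.05)<.05),2].max(initial=-1)),2) for x0 in np.arange(.1,.8,.1)])
E
```

```text
RL [0.5775 0.4112 0.066 ]
RR [0.6217 0.252  0.066 ]
FR [0.4346 0.2    0.082 ]
FL [0.3877 0.356  0.082 ]
disc [0.4793 0.2975 0.094 ]
slotL [0.4846 0.3472 0.08  ]
slotR [0.4818 0.2468 0.08  ]
r0 [0.4815 0.2902 0.08  ]
r1 [0.481  0.2517 0.08  ]
green [0.4232 0.2799 0.08  ]
vial [0.5643 0.1937 0.066 ]
wt [0.4627 0.4311 0.047 ]
sd [0.3851 0.4538 0.02  ]
yaw 15.870196620082478 16.125899951030664 0.19653918867825032 0.1640698943888585
axis from corners [0.47853119 0.29718548 0.07627944]
slot dir deg -91.63640438077609
slot dir deg -90.7132049048182
0.069 [0.4866 0.3148 0.069 ] [0.4835 0.2964 0.069 ]
0.08 [0.482  0.3004 0.08  ] [0.4816 0.2969 0.08  ]
0.083 [0.4807 0.2965 0.083 ] [0.4811 0.297  0.083 ]
0.09 [0.4778 0.2873 0.09  ] [0.48   0.2973 0.09  ]
0.095 [0.4757 0.2808 0.095 ] [0.4791 0.2975 0.095 ]
top -0.3 [-0.84, -0.85, 0.0, 0.0, 0.01, 0.05, 0.0]
top -0.2 [0.0, -0.85, 0.0, 0.18, 0.18, 0.21, 0.25]
top -0.1 [0.0, -0.85, 0.22, 0.27, 0.18, 0.19, 0.33]
top 0.0 [0.0, 0.02, 0.18, 0.28, 0.18, 0.0, 0.24]
top 0.1 [0.0, -0.85, 0.0, 0.08, 0.07, 0.0, 0.18]
top 0.2 [-0.85, -0.85, 0.0, 0.1, 0.1, 0.33, 0.33]
top 0.3 [-0.85, -0.85, 0.08, 0.1, 0.09, 0.33, 0.33]
top 0.4 [-0.85, -0.85, 0.03, 0.05, 0.07, 0.33, 0.33]
top 0.5 [-0.85, -0.85, 0.0, 0.03, 0.02, 0.09, 0.25]
top 0.6 [-0.85, -0.85, 0.02, 0.02, 0.02, 0.0, 0.19]
side -0.3 [-1.0, -1.0, -1.0, -1.0, -1.0, 0.09, -1.0]
side -0.2 [-1.0, -1.0, -1.0, 0.26, 0.18, 0.26, 0.28]
side -0.1 [0.37, 0.04, 0.22, 0.27, 0.18, 0.24, 0.33]
side 0.0 [0.35, 0.03, 0.18, 0.28, 0.18, 0.0, 0.23]
side 0.1 [0.0, -1.0, 0.0, 0.08, -1.0, -1.0, 0.0]
side 0.2 [-1.0, -1.0, 0.0, 0.1, 0.09, 0.33, 0.33]
side 0.3 [-1.0, -1.0, 0.08, 0.1, 0.09, 0.33, 0.33]
side 0.4 [-1.0, -0.85, 0.03, 0.05, 0.07, 0.33, 0.33]
side 0.5 [-0.85, -0.85, 0.0, 0.02, 0.02, 0.09, 0.23]
side 0.6 [-0.85, -0.85, 0.02, 0.02, 0.02, 0.0, 0.17]
```

```bash
python3 - <<'E'
from h import *
from scipy.spatial.transform import Rotation as Ro
o=bot.get_obs();r=Ro.from_quat(o['tool_rot']);print(r.as_matrix().round(3));x=r.as_matrix()[:,0];print('toolx yaw',np.degrees(np.arctan2(x[1],x[0])),np.degrees(o['joint_pos']))
print(bot.tip_reach,[a for a in dir(bot) if a[0]!='_'])
E
```

```text
[[ 0.369 -0.929 -0.001]
 [-0.929 -0.369  0.002]
 [-0.002  0.    -1.   ]]
toolx yaw -68.3538233588452 [-6.83531228e+01  1.38277326e+01  2.20117456e-01  7.65011604e+01
 -1.45164882e-03  9.00007005e+01]
0.0726 ['Unreachable', 'get_obs', 'tip_reach']
```

>>> drive_tool(
  steps=[0,0,-0.04,0,0,-7.15,-0.4,0,0,-0.04,0,0,-7.15,-0.4,0,0,-0.04,0,0,-7.15,-0.4,0,0,-0.03,0,0,-7.15,-0.4,0,0,0,0,0,-7.15,-0.4,0,0,0,0,0,-7.15,-0.4,0,0,0,0,0,-7.15,-0.4,0,0,0,0,0,-7.15,-0.4],
)

```text
clock: 0.77
eef_pos: [0.1844, -0.4647, 0.4537]
tool_rot: [0.996, -0.094, -0.0, -0.0]
ft_force: [0.4, -0.3, 0.8]
grip_width: 0.0598
```

>>> drive_tool(
  steps=[0,0,0,0,0,-7.15,-0.4,0,0,0,0,0,-7.15,-0.4,0,0,0,0,0,-7.15,-0.4,0,0,0,0,0,-7.15,-0.4,0,0,0,0,0,-7.15,-0.4,0,0,0,0,0,-7.15,-0.4,0,0,0,0,0,-7.15,-0.4,0,0,0,0,0,-7.15,-0.4],
)

```text
clock: 1.43
eef_pos: [0.1844, -0.4646, 0.4534]
tool_rot: [0.919, 0.394, 0.0, -0.001]
ft_force: [-0.5, -0.0, 0.6]
grip_width: 0.0602
```

>>> drive_tool(
  steps=[0,0,0,0,0,-7.15,-0.4,0,0,0,0,0,-7.15,-0.4,0,0,0,0,0,-7.15,-0.4,0,0,0,0,0,-7.15,-0.4,0,0,0,0,0,-7.15,-0.4,0,0,0,0,0,-7.15,-0.4,0,0,0,0,0,0,-0.4],
)

```text
clock: 2.02
eef_pos: [0.1844, -0.4646, 0.4534]
tool_rot: [0.713, 0.701, 0.0, -0.001]
ft_force: [-0.3, -0.4, 0.6]
grip_width: 0.06
```

>>> drive_tool(
  steps=[0.02,0.0075,0,0,0,0,-0.4,0.032,0.0117,0,0,0,0,-0.4,0.032,0.0117,0,0,0,0,-0.4,0.032,0.0117,0,0,0,0,-0.4,0.032,0.0117,0,0,0,0,-0.4,0.032,0.0117,0,0,0,0,-0.4,0.032,0.0117,0,0,0,0,-0.4,0.032,0.0117,0,0,0,0,-0.4],
)

```text
clock: 2.68
eef_pos: [0.2783, -0.2208, 0.4537]
tool_rot: [0.715, 0.699, 0.0, -0.0]
ft_force: [0.8, -0.3, 1.3]
grip_width: 0.0598
```

>>> drive_tool(
  steps=[0.032,0.0117,0,0,0,0,-0.4,0.032,0.0117,0,0,0,0,-0.4,0.032,0.0117,0,0,0,0,-0.4,0.032,0.0117,0,0,0,0,-0.4,0.032,0.0117,0,0,0,0,-0.4,0.032,0.0117,0,0,0,0,-0.4,0.032,0.0117,0,0,0,0,-0.4,0.032,0.0117,0,0,0,0,-0.4],
)

```text
clock: 3.35
eef_pos: [0.3766, 0.0336, 0.4539]
tool_rot: [0.715, 0.699, -0.0, 0.0]
ft_force: [0.3, -0.0, -0.4]
grip_width: 0.0601
```

>>> drive_tool(
  steps=[0.032,0.0117,0,0,0,0,-0.4,0.032,0.0117,0,0,0,0,-0.4,0.032,0.0117,0,0,0,0,-0.4,0.032,0.0117,0,0,0,0,-0.4,0.032,0.0117,0,0,0,0,-0.4,0.032,0.0117,0,0,0,0,-0.4,0.032,0.0117,0,0,0,0,-0.4,0,0,0,0,0,0,-0.4],
)

```text
clock: 4.02
eef_pos: [0.4641, 0.2592, 0.4507]
tool_rot: [0.713, 0.701, -0.001, -0.001]
ft_force: [-0.3, -0.6, -1.8]
grip_width: 0.0597
```

>>> drive_tool(
  steps=[0.019,0.0071,0,0,0,0,-0.4,0.019,0.0071,0,0,0,0,-0.4,0,0,0.04,0,0,0,-0.4,0,0,0.04,0,0,0,-0.4,0,0,0.04,0,0,0,-0.4,0,0,0.04,0,0,0,-0.4,0,0,0.04,0,0,0,-0.4,0,0,0.03,0,0,0,-0.4],
)

```text
clock: 4.68
eef_pos: [0.4759, 0.2907, 0.2202]
tool_rot: [0.715, 0.699, -0.002, -0.0]
ft_force: [-0.3, 0.8, -0.5]
grip_width: 0.0594
```

>>> drive_tool(
  steps=[0,0,0,0,0,0,-0.4],
)

```text
clock: 4.77
eef_pos: [0.4735, 0.2893, 0.2164]
tool_rot: [0.715, 0.7, -0.007, -0.002]
ft_force: [-0.8, -0.9, -1.7]
grip_width: 0.0595
```

```bash
python3 - <<'E'
from h import *
im,d=shot('top','t1');cv2.imwrite('pics/t1c.png',cv2.resize(im[130:290,200:380,::-1],None,fx=4,fy=4,interpolation=cv2.INTER_CUBIC))
im,d=shot('side','s1');cv2.imwrite('pics/s1c.png',cv2.resize(im[130:300,180:350,::-1],None,fx=3.5,fy=3.5,interpolation=cv2.INTER_CUBIC))
o=bot.get_obs();print(o['eef_pos'],o['joint_pos'],o['tool_rot'])
E
```

```text
[0.47699888 0.29143687 0.22347338] [ 5.48472800e-01  4.03743680e-01  2.15157219e-02  1.19143946e+00
 -4.53387271e-05  5.68736474e-01] [ 7.14233897e-01  6.99905622e-01 -1.40388086e-03 -3.00699533e-04]
```

View pics/t1c.png

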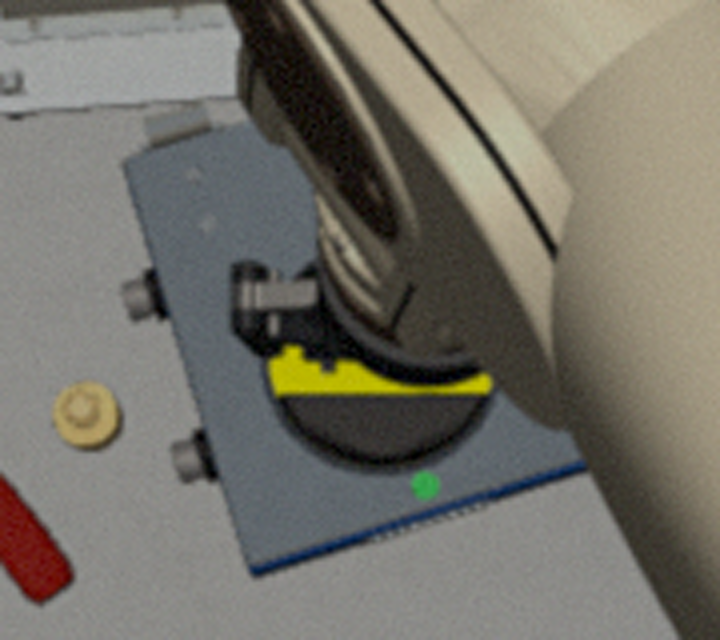

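View pics/s1c.png

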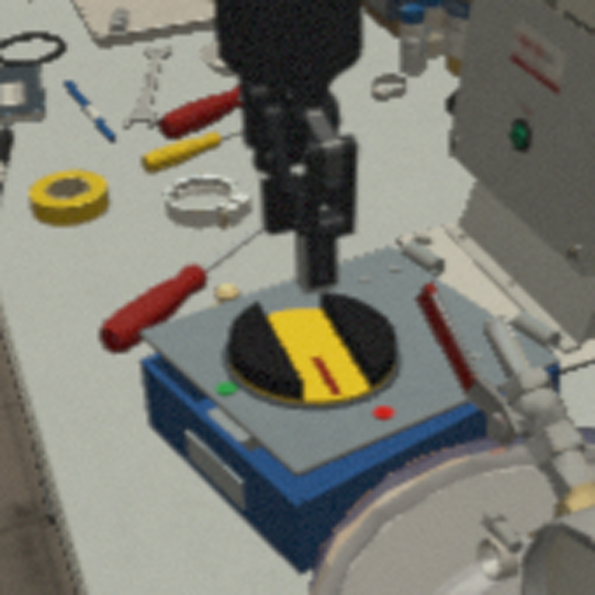

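>>> drive_tool(
  steps=[0.0057,0.002,0.02,0,0,0,-0.4,0,0,0.02,0,0,0,-0.4,0,0,0,0,0,0,-0.4,0,0,0,0,0,0,-0.4],
)

```text
clock: 5.2
eef_pos: [0.4803, 0.298, 0.1859]
tool_rot: [0.714, 0.7, 0.001, 0.0]
ft_force: [0.6, -0.6, 0.2]
grip_width: 0.0594
```

```bash
python3 - <<'E'
from h import *
im,d=shot('side','s2');cv2.imwrite('pics/s2c.png',cv2.resize(im[180:280,200:330,::-1],None,fx=6,fy=6,interpolation=cv2.INTER_CUBIC))
o=bot.get_obs();print(o['eef_pos'],o['tool_rot'],o['ft_force'])
E
```

```text
[0.4807397  0.29822854 0.18654513] [7.13819353e-01 7.00327560e-01 1.75141275e-03 4.15890576e-04] [-0.34428671  0.23374515  0.59960233]
```

View pics/s2c.png

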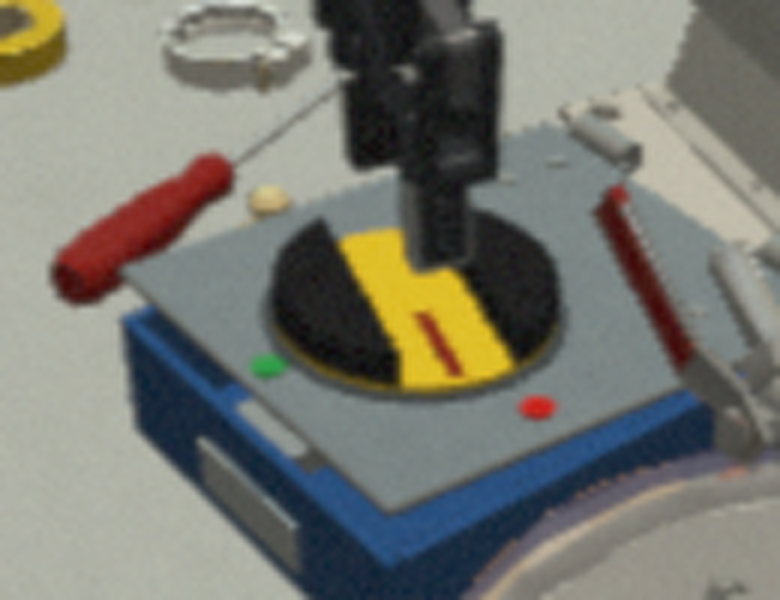

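>>> drive_tool(
  steps=[-0.001,-0.0015,0.012,0,0,0,-0.4,0,0,0.01,0,0,0,-0.4,0,0,0.005,0,0,0,-0.4,0,0,0,0,0,0,-0.4],
)

```text
clock: 5.58
eef_pos: [0.4778, 0.2964, 0.1566]
tool_rot: [0.714, 0.7, -0.001, -0.0]
ft_force: [0.2, -0.2, -0.6]
grip_width: 0.0597
```

```bash
python3 - <<'E'
from h import *
im,d=shot('side','s3');cv2.imwrite('pics/s3c.png',cv2.resize(im[180:280,200:330,::-1],None,fx=6,fy=6,interpolation=cv2.INTER_CUBIC))
o=bot.get_obs();print(o['eef_pos'],o['tool_rot'],o['ft_force'])
E
```

```text
[0.47806689 0.29661337 0.15704696] [ 7.13649791e-01  7.00502634e-01 -1.88131579e-04 -1.88790561e-05] [-0.23643021  0.3612683  -0.60664573]
```

View pics/s3c.png

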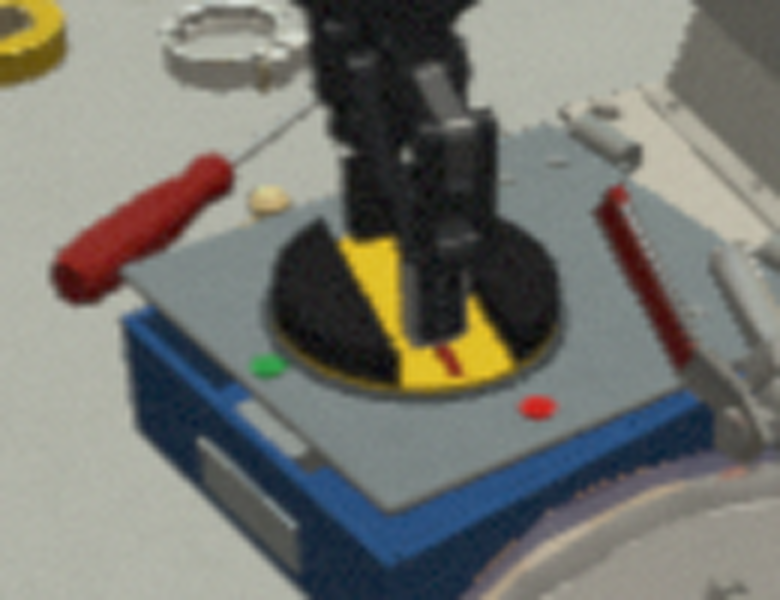

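>>> drive_tool(
  steps=[0,0,0.004,0,0,0,-0.4,0,0,0.004,0,0,0,-0.4,0,0,0.004,0,0,0,-0.4,0,0,0,0,0,0,-0.4],
)

```text
clock: 5.97
eef_pos: [0.4782, 0.2969, 0.1447]
tool_rot: [0.714, 0.701, 0.0, -0.0]
ft_force: [-0.5, -0.5, 3.4]
grip_width: 0.0598
```

>>> drive_tool(
  steps=[0,0,0.003,0,0,0,-0.4,0,0,0.002,0,0,0,-0.4,0,0,0,0,0,0,-0.4],
)

```text
clock: 6.22
eef_pos: [0.4779, 0.2967, 0.1401]
tool_rot: [0.714, 0.701, -0.0, -0.0]
ft_force: [-1.7, 0.4, 6.3]
grip_width: 0.0602
```

>>> drive_tool(
  steps=[0,0,0.002,0,0,0,-0.4,0,0,0.002,0,0,0,-0.4,0,0,0,0,0,0,-0.4],
)

```text
clock: 6.47
eef_pos: [0.4777, 0.2967, 0.1366]
tool_rot: [0.714, 0.701, -0.0, -0.0]
ft_force: [-3.3, -0.8, 7.1]
grip_width: 0.0602
```

>>> drive_tool(
  steps=[0,0,0.001,0,0,0,-0.4,0,0,0,0,0,0,-0.4],
)

```text
clock: 6.63
eef_pos: [0.4777, 0.2967, 0.1365]
tool_rot: [0.714, 0.701, 0.0, -0.0]
ft_force: [-4.4, -0.9, 11.4]
grip_width: 0.0599
```

>>> drive_tool(
  steps=[0,0,0.001,0,0,0,-0.4,0,0,0.0005,0,0,0,-0.4,0,0,0,0,0,0,-0.4,0,0,0,0,0,0,-0.4],
)

```text
clock: 6.97
eef_pos: [0.4777, 0.2967, 0.1363]
tool_rot: [0.714, 0.701, 0.001, -0.0]
ft_force: [-7.4, -3.0, 18.7]
grip_width: 0.0599
```

```bash
python3 - <<'E'
from h import *
im,d=shot('side','s4');cv2.imwrite('pics/s4c.png',cv2.resize(im[180:280,200:330,::-1],None,fx=6,fy=6,interpolation=cv2.INTER_CUBIC))
o=bot.get_obs();print(o['eef_pos'],o['ft_force'],o['ft_torque'])
E
```

```text
[0.47768755 0.2966654  0.13624016] [-6.52705238 -3.48966138 19.46548516] [-0.71366733  1.46901897 -0.07160679]
```

View pics/s4c.png

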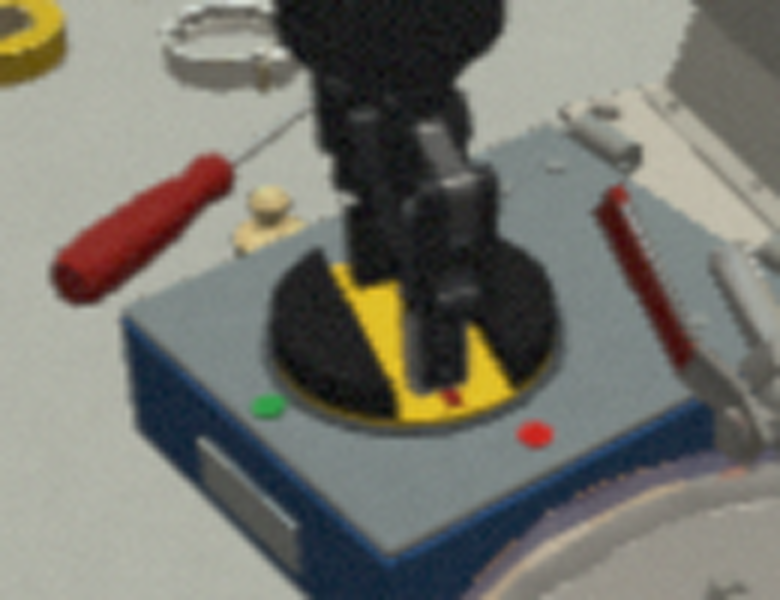

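>>> drive_tool(
  steps=[0,0,0,0,0,5,-0.4,0,0,0,0,0,5,-0.4,0,0,0,0,0,5,-0.4,0,0,0,0,0,5,-0.4,0,0,0,0,0,5,-0.4,0,0,0,0,0,5,-0.4],
)

```text
clock: 7.52
eef_pos: [0.4783, 0.2976, 0.1363]
tool_rot: [0.871, 0.491, 0.002, -0.001]
ft_force: [-4.2, -0.4, 17.3]
grip_width: 0.06
```

>>> drive_tool(
  steps=[0,0,0,0,0,5,-0.4,0,0,0,0,0,5,-0.4,0,0,0,0,0,5,-0.4,0,0,0,0,0,5,-0.4,0,0,0,0,0,5,-0.4,0,0,0,0,0,5,-0.4],
)

```text
clock: 8.02
eef_pos: [0.4798, 0.297, 0.1363]
tool_rot: [0.969, 0.248, 0.003, 0.0]
ft_force: [-0.5, -2.2, 14.4]
grip_width: 0.0595
```

```bash
python3 - <<'E'
from h import *
im,d=shot('side','s5');cv2.imwrite('pics/s5c.png',cv2.resize(im[180:280,200:330,::-1],None,fx=6,fy=6,interpolation=cv2.INTER_CUBIC))
o=bot.get_obs();print(o['eef_pos'],o['ft_force'],o['ft_torque'])
E
```

```text
[0.47980155 0.29707955 0.13635488] [-0.83213459 -0.92951837 14.77822737] [-0.33725392  0.68205913  0.09798715]
```

View pics/s5c.png

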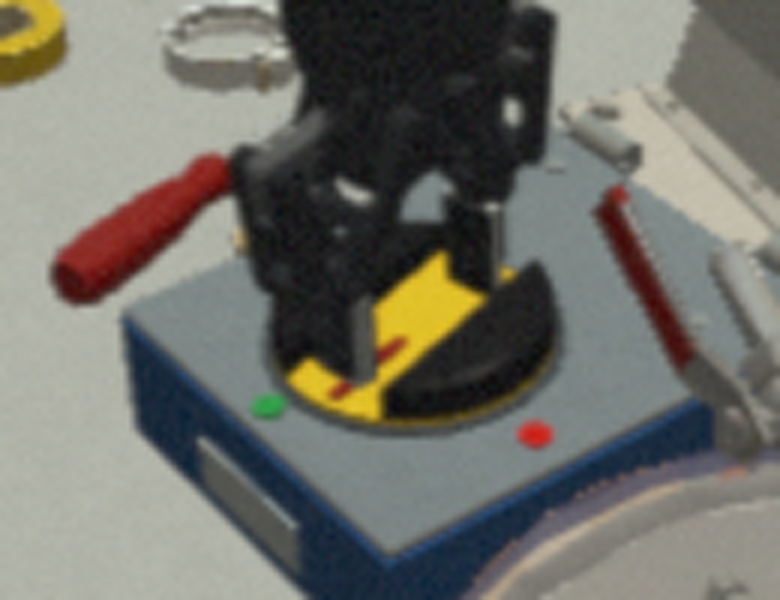

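>>> drive_tool(
  steps=[0,0,0.0005,0,0,5,-0.4,0,0,0,0,0,5,-0.4,0,0,0,0,0,5,-0.4,0,0,0,0,0,5,-0.4,0,0,0,0,0,5,-0.4,0,0,0,0,0,3,-0.4],
)

```text
clock: 8.57
eef_pos: [0.4804, 0.2967, 0.1363]
tool_rot: [1.0, 0.007, 0.003, -0.001]
ft_force: [1.3, -2.3, 14.1]
grip_width: 0.06
```

```bash
python3 - <<'E'
from h import *
im,d=shot('side','s6');cv2.imwrite('pics/s6c.png',cv2.resize(im[180:280,200:330,::-1],None,fx=6,fy=6,interpolation=cv2.INTER_CUBIC))
o=bot.get_obs();print(o['clock'],o['eef_pos'],o['tool_rot'],o['ft_force'],o['ft_torque'])
E
```

```text
8.6167 [0.48043377 0.29695892 0.13629956] [ 9.99974479e-01  6.26848921e-03  3.32314108e-03 -8.39512285e-04] [ 1.24686649 -2.00033024 14.76192025] [-0.65063409  0.29151022  0.42376293]
```

View pics/s6c.png

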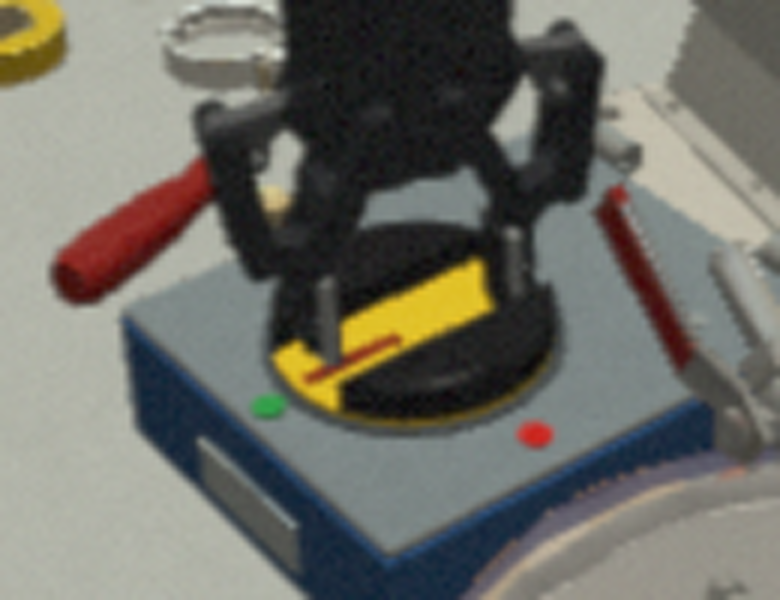

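>>> drive_tool(
  steps=[0,0,0,0,0,2,-0.4,0,0,0,0,0,2,-0.4,0,0,0,0,0,0,-0.4],
)

```text
clock: 8.87
eef_pos: [0.4803, 0.2972, 0.1363]
tool_rot: [1.0, -0.021, 0.004, -0.0]
ft_force: [1.5, -4.9, 15.9]
grip_width: 0.06
```

```bash
python3 - <<'E'
from h import *
im,d=shot('side','s7');cv2.imwrite('pics/s7c.png',cv2.resize(im[180:280,200:330,::-1],None,fx=6,fy=6,interpolation=cv2.INTER_CUBIC))
o=bot.get_obs();print(o['clock'],o['eef_pos'],o['tool_rot'],o['ft_force'],o['ft_torque'])
for p in((305,380),(400,340),(268,406)):
  z=.0675 if p[0]==268 else .069
  print(onz('side',200+p[0]/6-.4,180+p[1]/6-.4,z))
E
```

```text
8.9167 [0.48029974 0.29716786 0.13634329] [ 9.99780183e-01 -2.06162849e-02  3.81366849e-03 -1.01822447e-04] [ 2.24755879 -5.91124885 15.5517802 ] [-1.20427857  0.11640125  4.37994498]
[0.43565263 0.28374222 0.069     ]
[0.47306695 0.29249126 0.069     ]
[0.4203437  0.27687344 0.0675    ]
```

View pics/s7c.png

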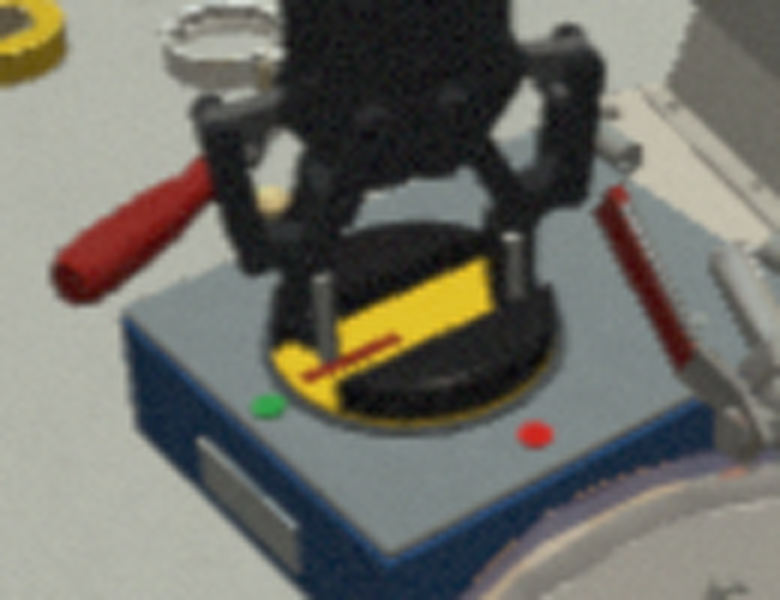

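>>> drive_tool(
  steps=[0,0,0,0,0,-4,-0.4,0,0,0,0,0,-4,-0.4,0,0,0,0,0,-4,-0.4,0,0,0,0,0,0,-0.4],
)

```text
clock: 9.25
eef_pos: [0.4802, 0.2985, 0.1363]
tool_rot: [0.997, 0.079, 0.003, -0.002]
ft_force: [-0.7, 1.5, 15.3]
grip_width: 0.06
```

>>> drive_tool(
  steps=[0,0,-0.005,0,0,0,-0.4,0,0,-0.01,0,0,0,-0.4,0,0,-0.01,0,0,0,-0.4,0,0,-0.03,0,0,0,-0.4,0,0,-0.04,0,0,0,-0.4,0,0,-0.04,0,0,0,-0.4,0,0,-0.03,0,0,0,-0.4,0,0,0,0,0,0,-0.4],
)

```text
clock: 9.92
eef_pos: [0.4802, 0.2979, 0.3059]
tool_rot: [0.997, 0.078, 0.006, -0.003]
ft_force: [-0.1, 0.9, -0.2]
grip_width: 0.0596
```

>>> drive_tool(
  steps=[0,0,0,0,0,0,-0.4,0,0,0,0,0,0,-0.4,0,0,0,0,0,0,-0.4],
)

```text
clock: 10.17
eef_pos: [0.4773, 0.2961, 0.2962]
tool_rot: [0.997, 0.078, -0.002, 0.001]
ft_force: [-0.0, 0.5, -1.3]
grip_width: 0.0601
```

```bash
python3 - <<'E'
from h import *
im,d=shot('side','s8');cv2.imwrite('pics/s8c.png',cv2.resize(im[180:280,200:330,::-1],None,fx=6,fy=6,interpolation=cv2.INTER_CUBIC))
shot('top','t8')
o=bot.get_obs();print(o['clock'],o['eef_pos'],o['ft_force'],o['joint_vel'])
E
```

```text
10.2667 [0.47738465 0.29622408 0.29604836] [-0.11440268 -0.05950231 -0.07480395] [ 0.00177174 -0.00071733  0.00712306 -0.00041576 -0.00080177  0.00053896]
```

View pics/s8c.png

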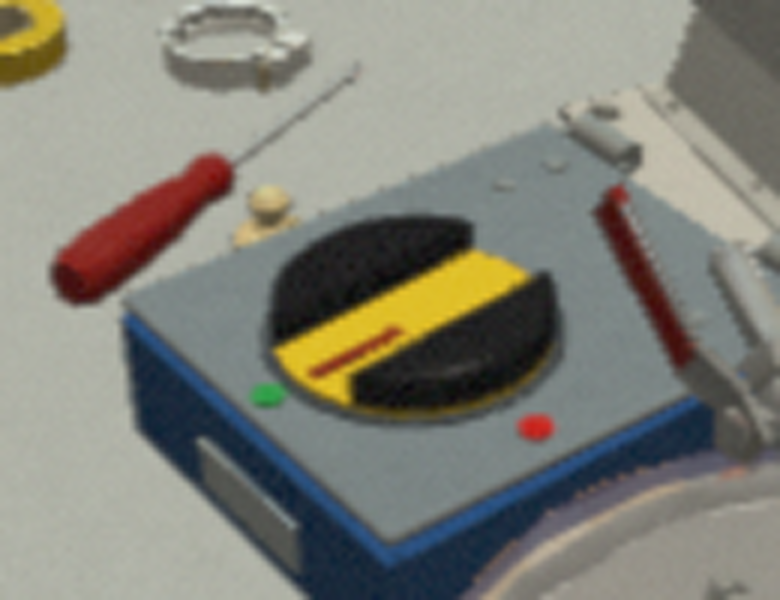

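View pics/t8.png

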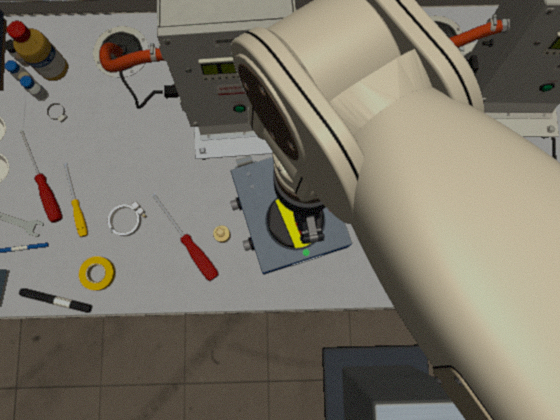

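```bash
python3 - <<'E'
from h import *
f=lambda p,z:onz('side',200+p[0]/6-.4,180+p[1]/6-.4,z)
a=f((310,375),.0733);b=f((401,331),.0723);s=b-a
print(a,b,np.degrees(np.arctan2(s[1],s[0])))
a=f((358,376),.087);b=f((541,276),.0853);s=b-a   # right wall top edge (front, rear)
print(a,b,np.degrees(np.arctan2(s[1],s[0])))
a=f((273,351),.074);b=f((470,249),.0713);s=b-a
print(a,b,np.degrees(np.arctan2(s[1],s[0])))
g=f((268,395),.072);print('green-axis ',np.degrees(np.arctan2(.297-g[1],.479-g[0])))
# cover height at front by depth
for n in('s4','s8'):
  d=np.load(f'pics/{n}.npz')['d'];print(n,[w('side',u,v,np.median(d[v-1:v+2,u-1:u+2])).round(4) for u,v in((262,265),(240,248))])
E
```

```text
[0.43667792 0.28036148 0.0733    ] [0.47379738 0.29308862 0.0723    ] 18.92529652694517
[0.44675982 0.25663995 0.087     ] [0.5244457  0.28776565 0.0853    ] 21.834043993116932
[0.42866045 0.29719974 0.074     ] [0.5140361  0.33172677 0.0713    ] 22.019048627143317
green-axis  18.9241476866616
s4 [array([0.4374, 0.2157, 0.0641]), array([0.4126, 0.2824, 0.0639])]
s8 [array([0.436 , 0.2107, 0.0688]), array([0.4118, 0.2784, 0.0671])]
```

>>> drive_tool(
  steps=[0,0,-0.04,0,0,0,-0.4,0,0,-0.04,0,0,0,-0.4,0,0,-0.04,0,0,0,-0.4,0,0,-0.03,0,0,0,-0.4,-0.01,0.03,0,0,0,0,-0.4,-0.01,0.03,0,0,0,0,-0.4,-0.01,0.03,0,0,0,0,-0.4,-0.01,0.03,0,0,0,0,-0.4],
)

```text
clock: 10.93
eef_pos: [0.4568, 0.1709, 0.4467]
tool_rot: [0.997, 0.078, -0.001, 0.0]
ft_force: [0.6, -0.1, 0.0]
grip_width: 0.0597
```

>>> drive_tool(
  steps=[-0.01,0.03,0,0,0,0,-0.4,-0.01,0.03,0,0,0,0,-0.4,-0.01,0.03,0,0,0,0,-0.4,-0.01,0.03,0,0,0,0,-0.4,-0.01,0.03,0,0,0,0,-0.4,-0.01,0.03,0,0,0,0,-0.4,-0.01,0.03,0,0,0,0,-0.4,0,0,0,0,0,0,-0.4],
)

```text
clock: 11.6
eef_pos: [0.4196, -0.0504, 0.4471]
tool_rot: [0.997, 0.075, -0.001, 0.001]
ft_force: [-0.6, 0.7, 0.1]
grip_width: 0.0593
```

>>> drive_tool(
  steps=[0,0,0,0,0,0,-0.4,0,0,0,0,0,0,-0.4,0,0,0,0,0,0,-0.4],
)

```text
clock: 11.85
eef_pos: [0.4209, -0.0456, 0.4474]
tool_rot: [0.997, 0.079, -0.001, -0.0]
ft_force: [-0.2, -0.3, 0.8]
grip_width: 0.0601
```

```bash
python3 - <<'E'
from h import *
im,d=shot('top','t9');cv2.imwrite('pics/t9c.png',cv2.resize(im[130:290,200:380,::-1],None,fx=4,fy=4,interpolation=cv2.INTER_CUBIC))
o=bot.get_obs();print(o['clock'],o['eef_pos'],o['ft_force'])
E
```

```text
11.9 [ 0.42092921 -0.04542814  0.44753363] [ 0.81560886  0.04232985 -0.02411024]
```

View pics/t9c.png

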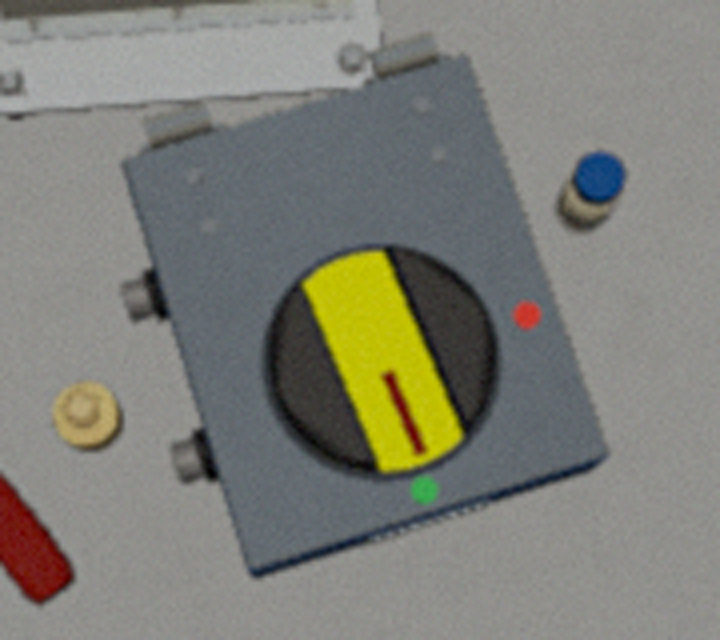

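```bash
python3 - <<'E'
from h import *
f=lambda x,y,z:onz('top',200+x/4-.4,130+y/4-.4,z)
def ang(a,b): s=b-a;return round(float(np.degrees(np.arctan2(s[1],s[0]))),2)
print('red',ang(f(420,453,.0733),f(387,373,.0723)))
print('Ledge',ang(f(380,470,.0735),f(303,285,.087-.002)))
print('Redge',ang(f(465,430,.0735),f(390,250,.071)))
RL,RR,FR,FL=f(125,160,.066),f(468,60,.066),f(607,455,.07),f(252,572,.07)
print('box',ang((FL+FR),(RL+RR)),ang((RR+FR),(RL+FL))-90, 'green',ang(f(425,490,.0705),f(381.5,360,.0865)))
d=np.load('pics/t9.npz')['d']
for x,y in((290,500),(500,400),(300,200),(440,110)):
  u,v=int(200+x/4),int(130+y/4);print(w('top',u,v,np.median(d[v-2:v+3,u-2:u+3])).round(4))
E
```

```text
red 20.26
Ledge 21.39
Redge 20.14
box 16.18 16.129999999999995 green 17.92
[0.4189 0.3392 0.0688]
[0.4613 0.2436 0.0681]
[0.5561 0.3307 0.0654]
[0.5983 0.2651 0.0653]
```

```bash
python3 -c "
from h import *
job_done();print(bot.get_obs()['clock'])"
```

```text
the job is handed in; nothing more can be done
the job is handed in; nothing more can be done
```

The cover is locked down and the job is handed in, but the fastener now rests about 4° short of its stop. I used both open fingertips in the slot rather than one. They pressed the cover flush shut at about 19 N and turned the fastener clockwise until it hit the stop, where the moment rose to 4.4 N m. I then eased the fingers back and lifted clear.

**Last checks:**
- **Fastener:** in the last top view the slot lies at about 20–21°, against 16° for the box. That puts the joint near 1.50 rad, above the 1.4 limit. The fingertips probably dragged it back while still pressing as I eased off, and I did not go back to correct it. The side view was less consistent, at 19–22°, with the red line pointing at the green dot.
- **Cover:** with the robot clear it stays down at about 0.022 rad, under the 0.035 limit.
- **Other objects:** the vial and brass weight are at the same pixels in the pictures as at the start, and the screwdriver shows no shift.
- **Robot and time:** it was well clear with no contact force, and the clock stood at about 12 s of the 48 s allowed.

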